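Dispense a mixing ball with a two-stop plunger

TASK

Stand the white sample pot upright in the black ring in front of the ball dispenser's chute. Then, with the fingertips, press the dispenser's blue plunger straight down through its soft first stop until it sits firmly against the stiffer second stop, without ramming it, hold it there a moment so that the steel ball drops into the pot, and let the plunger come all the way up again. Leave the vial, the petri dish and the brown bottle where they are.

Things in the scene. Friction and masses are not known exactly. Their poses are not given: they have to be found in the camera images.
- dispenser: Ball dispenser, fixed to the bench: grey base plate 235 x 100 x 8 mm; at its far end a white tower 62 x 62 mm, 151 mm high, with a blue plunger on top; a steel chute slopes from it down to a black pot ring at the near end. Origin under the plate; own x runs from ring to tower, z up. Ring at own x = -70 mm, tower axis at own x = +55 mm (near face +24 mm), both at own y = 0.
- pot_seat (a point): Centre of the black ring, on the base plate (8 mm above the bench), where the centre of the pot's underside belongs. The ring is 5 mm high, inside 41 mm, outside 51 mm in diameter.
- chute_lip (a point): Lower end of the chute floor, 30 mm from the ring's centre, 76 mm above the bench. The chute is 23 mm wide, its side walls 86 mm above the bench here, rising at 12 degrees to the tower. To clear it, lower the pot vertically, the fingers at its two sides along the dispenser's own y.
- sample_pot: White plastic pot, open at the top, 60 g: 54 mm high, 47 mm across the rim, 34 mm across the foot. Origin at the centre of its underside, own z up. Starts empty and upright on the bench.
- plunger_top (a point): Centre of the flat top of the blue plunger button (42 mm in diameter), 195 mm above the bench at rest; moves down with the plunger. It is firmly against the second stop at 15 to 19 N of push (at least 14 N, held for 0.3 s); more than 22 N damages it. It springs back fully when released.
- plunger (a joint): Plunger travel in m: 0 = fully up, grows downward. First a light spring (2 to 3.5 N), then the first stop after 4 to 18 mm: where depends on a hidden setting, so it must be felt. There the force jumps to 8 to 9 N; 5 mm more, rising to about 11 N, draws down the pin that holds the ball. Then comes the second stop, a stiff rubber buffer of 8 N per mm.
- mixing_ball_center (a point): Centre of the steel mixing ball, 14 mm in diameter, 12 g. It starts inside the tower at the top of the chute, held by a pin, and rolls down the chute into a pot in the ring once the plunger is fully pressed (it needs about half a second).
- blue_vial: Bystander: vial with a blue cap, 20 mm in diameter, 48 mm high; origin at the centre of its underside.
- red_petri: Bystander: round petri dish with red filling, 60 mm in diameter, 15 mm high; origin at the centre of its underside.
- brown_bottle: Bystander: brown bottle with a black cap, 33 mm in diameter, 68 mm high; origin at the centre of its underside.
Not all that is in view belongs to the job. What is shaped like the sample_pot but green, purple or yellow is not meant.

How it is judged:
On the way, in this order (a step that is already met when the one before it is completed fails the run):
1. the pot stands upright in the black ring (distance between sample_pot and pot_seat below 0.006 m and angle between sample_pot's own z axis and vertical below 0.06 rad), for 0.2 s.
2. the plunger is pressed firmly against its second stop, with at least 14 N, for 0.3 s (value of joint plunger above 0.0085 m and contact force between the fingers and plunger above 14 N), for 0.3 s.
At the end, for the whole second after the job is handed in: The pot stands upright in the ring (its underside's centre within 6 mm of the ring's seat, tilt under 0.06 rad), the steel ball lies inside it (within 20 mm of its axis, under 30 mm above its foot), and the plunger is fully up again (within 2 mm) (all of step 1 and horizontal distance between mixing_ball_center and sample_pot below 0.02 m and z of mixing_ball_center in the frame of sample_pot below 0.03 m and value of joint plunger below 0.002 m); the robot touches nothing.
It fails at once if the plunger is pushed with more than 22 N (contact force between any of the fingers, the arm and plunger above 22 N).
It fails at once if the vial, petri dish or brown bottle is moved by more than 15 mm (distance of any of blue_vial, red_petri, brown_bottle from where it was at the start of the episode above 0.015 m).
It also fails if it takes over 72 s, if anything falls off the work surface, if the arm or the gripper's body presses on something with over 40 N, if the wrist force passes 120 N, or if a joint passes its speed limit or range.

ROBOT

A 7-joint arm with a two-finger parallel gripper is mounted at the origin on a cart in front of the work surface, level with it; the furniture and walls round the work are solid. World frame = base frame: x ahead of the robot, y to its left, z up, the work surface at z = 0. Lengths are in m, angles in rad, forces in N, time in s.
With the tool pointing down it reaches from about 0.35 to 0.9 m from the base axis. Payload 8.1 kg.
Tool frame: the origin (TCP) lies on the centre line of the jaws, within the pads' length; the fingertips stand 19 mm ahead of it and the grasp point (between the pads) is the TCP (arm.tip_reach is the distance from the TCP to the fingertips, in m); z points along the fingers, y is the line along which they close (so a half turn about z gives the same grasp; the last joint's range is limited). The gripper opens to 92 mm and grips with 3 to 60 N. Pads are 19 mm wide; open, the fingers measure 130 mm over their backs; the gripper's body (75 mm by 190 mm) begins 47 mm behind the grasp point.
Start: joints at [-1.411, 0.434, 0.025, 1.573, -0.012, 1.134, -0.075], TCP at [0.162, 0.604, 0.246] pointing down, gripper open.
Joint ranges: [-2.62, 2.62], [-0.44, 2.09], [-1.27, 1.32], [0.08, 2.57], [-1.32, 4.46], [0.12, 2], [-2.74, 2.74]. Speed limits (rad/s): [2.22, 2.22, 3.01, 3.01, 3.14, 3.14, 3.14].

INTERFACE

Orientations are given as a rotation vector (axis times angle).
In Python, from cell import arm gives the robot as it stands.
- The arm moves only by the tool arm_command, never from a script. Its argument "targets" is a list that holds one entry, the list of rows, each a list of 6 numbers: the shift along the tool's x, y, z in m, then the turn, a rotation vector about the tool's x, y, z in rad. A call has 1 to 10 rows; each row shifts and turns the commanded pose from where the row before left it, along the tool's axes as they then stand; what a row does not reach is not made up. A row lasts 1/8 s, in which the tool goes at most 62.5 mm and 10.7 degrees, less where a joint would pass 70% of its speed; a pose out of reach is approached as far as the arm can. A call with a gripper value outside its range is refused whole. "jaw" is the finger opening in m, from 0 to 0.0918, set as the call begins (left out, the last holds). The fingers move at their own pace and stop on an object; "newtons" is the grip in N (left out, the last holds). Time passes only in rows, so rows that do not move let the fingers close. It gives the time, the measured TCP pose, the force, the opening and the grip force at its end, in the units of the state.
- arm.observe(): the state, without advancing time (a new reading comes with each control period).
- arm.get_image(name): name is "scene" or "top"; returns a dict with "pixels" (400x640x3 uint8, red, green, blue), "z_map" (400x640 float32, m along the optical axis (not along the pixel's ray), 0 where there is no reading), "fx", "fy", "cx", "cy" (pixels), "xyz" and "rotation" of the camera in the world. Camera axes: x right, y down, z forward; pixel columns grow to the right and rows downward; lengths in m; the calibration is good to about 2 mm. A picture is of the moment at which its call begins.
- arm.sign_off(): hands the job in; it is judged then, once.
The state is a dict: "clock": time; "joints": joint angles; "dq": joint speeds; "joint_efforts": joint torques, N m; "position": TCP position; "ee_rot": TCP orientation; "force": force on the tool from outside, world axes, zero at the start; "ft_torque": the same for the moment, N m; "width": opening from 0.0 (shut) to 1.0 (fully open); "gripper_force": force on a finger pad.
Only numpy, scipy, OpenCV 4.12 (cv2) and the standard library are available. Lean on these libraries where they do the work, as an engineer would, in place of code of your own. Each camera call takes 0.05 s, during which the arm holds its last target. There are 200 camera calls.

## Working session

There is one attempt and no reset: what is moved stays moved. The work goes in short steps, Python scripts to look and compute and a tool call to move; the robot and the scene stay as the last step left them, time stands still between calls to the robot, and variables do not carry over. Pictures are saved under pics/ and viewed, at most 10 in all, crops included, and the job is handed in when it is done.

Besides the shell and the picture viewer there is one more tool, called after "Request:" in YAML: its name, and indented under it one key for each argument. arm_command: Moves the arm, as the interface text tells. Its arguments: {"type":"object","properties":{"targets":{"type":"array","items":{"type":"array","items":{"type":"array","items":{"type":"number"}}}},"jaw":{"type":"number"},"newtons":{"type":"number"}},"required":["targets"]}

```bash
ls; mkdir -p pics; cat > h.py <<'E'
import numpy as np,cv2
from cell import arm
from scipy.spatial.transform import Rotation as R
def rot(c):
    r=np.array(c["rotation"],float)
    return r if r.shape==(3,3) else R.from_rotvec(r).as_matrix()
def cloud(im):
    z=im["z_map"]; v,u=np.mgrid[:400,:640]
    P=np.stack([(u-im["cx"])/im["fx"]*z,(v-im["cy"])/im["fy"]*z,z],-1)
    return P@rot(im).T+np.array(im["xyz"])
def save(im,n): cv2.imwrite("pics/"+n+".png",im["pixels"][:,:,::-1])
E
python3 - <<'E'
from h import *
s=arm.observe(); print(s); print(arm.tip_reach)
for n in("top","scene"):
    im=arm.get_image(n); save(im,n+"0"); print(n,im["xyz"],im["rotation"],im["fx"],im["cx"],im["cy"])
    np.savez(n+"0.npz",**im)
E
```

```text
pics
{'clock': 0.0, 'joints': array([-1.41060291,  0.435239  ,  0.02500401,  1.57409115, -0.01158711,
        1.13400049, -0.0751401 ]), 'dq': array([-0.00017556,  0.00011158, -0.00061754,  0.0002899 ,  0.00056661,
       -0.00071254, -0.00042708]), 'joint_efforts': array([ 9.13672357e-04, -6.67845511e+01,  9.85954776e-01, -3.14451420e+01,
       -6.03341474e-02,  4.32565960e-02,  1.88435511e-04]), 'position': array([0.16231121, 0.6030594 , 0.24493767]), 'ee_rot': array([-4.11809221e-01, -3.11444416e+00,  2.50180084e-03]), 'force': array([ 0.58358943, -0.21602783, -0.03348337]), 'ft_torque': array([ 0.03151189,  0.02728065, -0.02781879]), 'gripper_force': 0.0, 'width': 1.0022105928468636}
0.019
top [ 0.52394006 -0.01446841  1.28846333] [-2.2285564   2.16511507 -0.04207548] 375.72337269739825 324.452867878796 205.82249819416728
scene [-0.43047906 -0.65063798  0.73989187] [-1.82577974  1.02552202 -0.61962856] 467.3465148627533 322.9766345666207 192.9275071490055
```

View pics/top0.png

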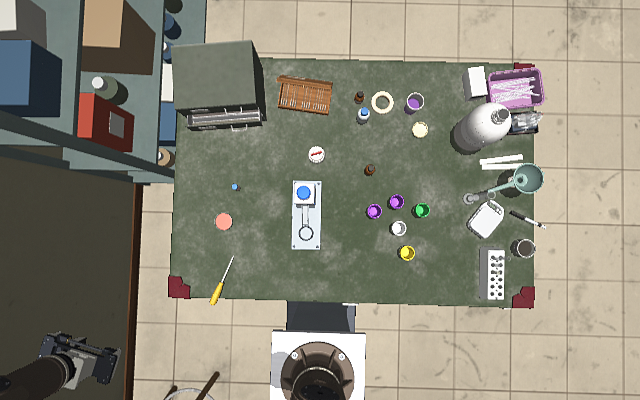

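View pics/scene0.png

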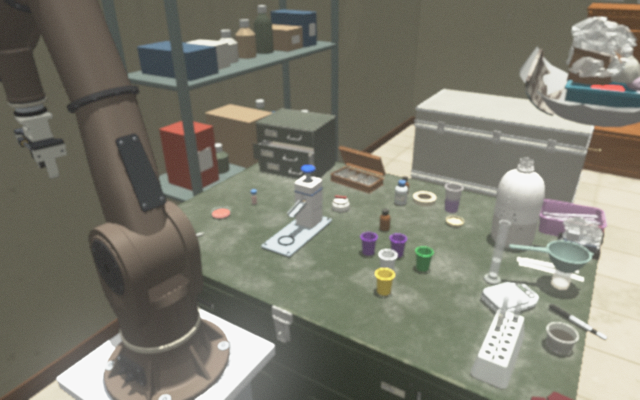

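The top view shows the dispenser with its ring at (306,233) and the plunger at (303,192). The white pot is at (398,228), with purple, green and yellow decoys around it. The bystanders are the vial (235,187), petri dish (223,221) and brown bottle (369,170).

```bash
cat > m.py <<'E'
from h import *
im=dict(np.load("top0.npz")); C=cloud(im); H=cv2.cvtColor(im["pixels"],cv2.COLOR_RGB2HSV)
def ray(u,v,z):
    d=rot(im)@np.array([(u-im["cx"])/im["fx"],(v-im["cy"])/im["fy"],1]); o=np.array(im["xyz"]); return o+d*(z-o[2])/d[2]
def blob(m,box,name,z):
    u0,u1,v0,v1=box; M=np.zeros(m.shape,np.uint8); M[v0:v1,u0:u1]=m[v0:v1,u0:u1]
    n,l,st,ce=cv2.connectedComponentsWithStats(M); i=1+np.argmax(st[1:,4]); s=st[i]
    print(name,s,ce[i].round(1),ray(*ce[i],z).round(4),"box",ray(s[0]+(s[2]-1)/2,s[1]+(s[3]-1)/2,z).round(4),np.median(C[l==i],0).round(4))
    return l==i
Hh,S,V=H[...,0],H[...,1],H[...,2]
white=(S<60)&(V>130)
blob(white,(385,412,217,241),"pot",.054)
blob((abs(Hh.astype(int)-107)<12)&(S>150),(290,320,180,205),"plunger",.195)
plate=white|((S<60)&(V>110))
M=np.zeros(white.shape,np.uint8); b=(285,330,175,255); M[b[2]:b[3],b[0]:b[1]]=((abs(C[...,2]-.008)<.02)&(S<70)&(V>110))[b[2]:b[3],b[0]:b[1]]
c=max(cv2.findContours(M,0,2)[0],key=cv2.contourArea); r=cv2.minAreaRect(c); print(r)
P=np.array([ray(u,v,.008)[:2] for u,v in cv2.boxPoints(r)]); print(P.round(4),P.mean(0))
dark=V<90
blob(dark,(295,318,222,243),"ring",.013)
blob(M*0+((V>110)&(S<70)),(300,313,226,241),"ringin",.008)
for n,u,v in(("g",422,210),("p1",397,202),("p2",374,212),("y",406,253),("brown",369,170)): print(n,ray(u,v,.054).round(3))
big=cv2.resize(im["pixels"][160:270,280:440],None,fx=5,fy=5,interpolation=2); cv2.imwrite("pics/crop0.png",big[:,:,::-1])
E
python3 m.py
```

```text
pot [385 221  22  20 258] [396.6 231.3] [ 0.5008 -0.2461  0.054 ] box [ 0.5032 -0.2425  0.054 ] [ 0.5001 -0.2551  0.0025]
plunger [297 186  13  13 134] [303. 192.] [0.6098 0.0554 0.195 ] box [0.6098 0.0555 0.195 ] [0.61   0.0555 0.1938]
((308.15692138671875, 217.167236328125), (75.98629760742188, 39.87225341796875), 86.633544921875)
[[ 0.6626  0.1268]
 [ 0.6745 -0.0092]
 [ 0.4167 -0.0317]
 [ 0.4048  0.103 ]] [0.5396437  0.04721652]
ring [299 226   5  14  17] [300.4 232.4] [0.4866 0.0716 0.013 ] box [0.4864 0.0696 0.013 ] [0.4879 0.0732 0.0135]
ringin [300 226  13  15 163] [305.9 233. ] [0.4851 0.0533 0.008 ] box [0.4851 0.0528 0.008 ] [0.4851 0.0531 0.0084]
g [ 0.573 -0.328  0.054]
p1 [ 0.597 -0.246  0.054]
p2 [ 0.562 -0.171  0.054]
y [ 0.431 -0.278  0.054]
brown [ 0.7   -0.151  0.054]
```

View pics/crop0.png

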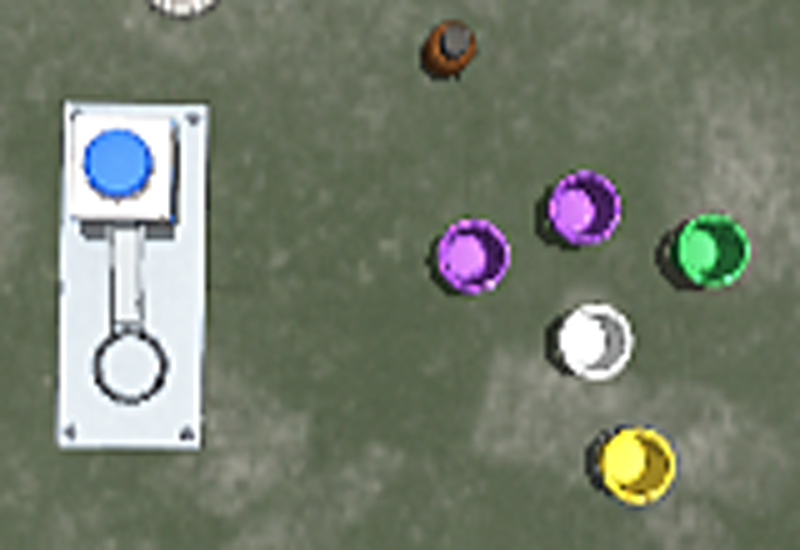

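Request:
arm_command:
  targets:
    - [[0, 0, -0.02, 0, 0, -0.13], [0, 0, -0.02, 0, 0, -0.133], [-0.032, -0.044, 0, 0, 0, 0], [-0.032, -0.044, 0, 0, 0, 0], [-0.032, -0.044, 0, 0, 0, 0], [-0.032, -0.044, 0, 0, 0, 0], [-0.032, -0.044, 0, 0, 0, 0], [-0.032, -0.044, 0, 0, 0, 0], [-0.032, -0.044, 0, 0, 0, 0], [-0.032, -0.044, 0, 0, 0, 0]]
  jaw: 0.0918

```text
clock: 1.35
position: [0.4191, 0.2499, 0.2856]
ee_rot: [0.0, -3.141, -0.0]
force: [1.1, 0.3, 0.4]
width: 0.998
gripper_force: 0.0
```

```bash
cat > m2.py <<'E'
from h import *
exec(open("m.py").read().split("white=")[0].split("\n",1)[1])
s=arm.observe(); print(s["position"],s["ee_rot"],s["joints"].round(2),s["clock"])
x=R.from_rotvec(s["ee_rot"]).as_matrix(); print(x.round(3))
# plate edge points in crop (5x)
f=lambda a,b,z:ray(280+(a+.5)/5-.5,160+(b+.5)/5-.5,z)
a,b=f(58,447,.008),f(65,102,.008); print(a,b,np.arctan2(*(b-a)[1::-1]))
a,b=f(201,449,.008),f(208,105,.008); print(a,b,np.arctan2(*(b-a)[1::-1]))
print("ring",f(130.5,366.5,.011),"pot",f(595,342,.054))
g=(H[...,1]<70)&((Hh<25)|(H[...,2]>100)); 
M=np.zeros(g.shape,np.uint8); M[217:240,388:412]=(S<50)[217:240,388:412]; print((M[217:240,388:412]))
E
python3 m2.py
```

```text
[0.41905748 0.24992883 0.28563577] [ 4.00763768e-04 -3.14141666e+00 -4.45539454e-05] [-0.79  0.17  0.17  1.85 -0.03  1.12  0.96] 1.35
[[-1. -0. -0.]
 [-0.  1.  0.]
 [ 0.  0. -1.]]
[0.42941068 0.1013923  0.008     ] [0.66464316 0.10431739 0.008     ] 0.01243426368892284
[0.43090279 0.00427311 0.008     ] [0.66537053 0.0064018  0.008     ] 0.009078598676584532
ring [0.48545781 0.05370359 0.011     ] pot [ 0.51163014 -0.25250747  0.054     ]
[[0 0 1 0 1 1 1 1 1 1 1 1 1 1 0 0 0 1 1 1 0 0 0 0]
 [0 0 0 1 1 1 1 1 1 1 1 1 1 1 1 0 0 0 0 0 0 1 0 0]
 [0 0 1 1 1 1 1 1 1 1 1 1 1 1 1 0 0 0 0 1 0 1 0 0]
 [0 0 0 1 1 1 1 1 1 1 1 1 1 1 1 1 1 0 0 1 0 0 0 0]
 [0 0 1 1 1 1 1 1 1 1 1 1 1 1 1 1 0 0 1 1 1 0 0 0]
 [0 0 0 0 1 1 1 1 1 1 1 1 1 1 1 1 0 0 0 0 0 0 0 0]
 [0 0 1 1 0 1 1 1 1 1 1 1 1 1 1 1 1 0 0 0 0 0 1 0]
 [0 0 0 0 1 1 1 1 1 1 1 1 1 1 1 1 1 1 0 0 0 0 1 0]
 [0 0 0 0 1 1 1 1 1 1 1 1 1 1 1 1 1 1 0 0 0 0 0 0]
 [0 1 0 1 1 1 1 1 1 1 1 1 1 1 1 1 1 1 1 0 0 0 0 0]
 [0 0 0 1 1 1 1 1 1 1 1 1 1 1 1 1 1 1 1 0 0 0 0 0]
 [1 1 0 1 1 1 1 1 1 1 1 1 1 1 1 1 1 1 1 0 0 0 0 0]
 [1 0 0 1 1 1 1 1 1 1 1 1 1 1 1 1 1 1 1 0 1 0 0 0]
 [1 1 1 1 1 1 1 1 1 1 1 1 1 1 1 1 1 1 0 0 1 0 0 0]
 [1 1 1 1 1 1 1 1 1 1 1 1 1 1 1 1 1 1 0 0 1 0 0 0]
 [1 1 1 1 1 1 1 1 1 1 1 1 1 1 1 1 1 1 0 0 0 0 1 0]
 [1 1 1 1 1 1 1 1 1 1 1 1 1 1 1 1 1 0 0 0 0 0 0 0]
 [1 1 1 1 1 1 1 1 1 1 1 1 1 1 1 1 1 1 1 1 0 0 0 1]
 [1 1 1 1 1 1 1 1 1 1 1 1 1 1 1 0 1 1 1 1 1 0 1 1]
 [1 1 1 1 1 1 1 1 1 1 1 1 1 1 1 1 1 1 1 1 1 1 1 1]
 [1 1 1 1 1 1 1 1 1 1 1 1 1 1 1 1 1 1 1 1 1 1 1 1]
 [1 1 1 1 1 1 1 1 1 1 1 1 1 1 1 1 1 1 1 1 1 1 1 1]
 [1 1 1 1 1 1 1 1 1 1 1 1 1 1 1 1 1 1 1 1 1 1 1 1]]
```

```bash
python3 - <<'E'
from h import *
im=dict(np.load("top0.npz")); C=cloud(im)
m=(C[...,2]>.04)&(C[...,2]<.07)&(np.hypot(C[...,0]-.511,C[...,1]+.252)<.04)
p=C[m]; print(len(p)); c,r=cv2.minEnclosingCircle(p[:,:2].astype(np.float32)); print(c,r,p.mean(0),p.min(0),p.max(0))
E
```

```text
58
(0.5132703185081482, -0.25326594710350037) 0.02321751043200493 [ 0.51309459 -0.25717447  0.0520332 ] [ 0.49168414 -0.27481591  0.0401698 ] [ 0.53475214 -0.23025254  0.05772097]
```

Request:
arm_command:
  targets:
    - [[-0.009, -0.05, 0, 0, 0, 0], [-0.009, -0.05, 0, 0, 0, 0], [-0.009, -0.05, 0, 0, 0, 0], [-0.009, -0.05, 0, 0, 0, 0], [-0.009, -0.05, 0, 0, 0, 0], [-0.009, -0.05, 0, 0, 0, 0], [-0.009, -0.05, 0, 0, 0, 0], [-0.009, -0.05, 0, 0, 0, 0], [-0.009, -0.05, 0, 0, 0, 0], [-0.009, -0.05, 0, 0, 0, 0]]

```text
clock: 2.6
position: [0.5085, -0.2498, 0.2855]
ee_rot: [0.001, -3.141, -0.001]
force: [0.1, -0.0, 0.5]
width: 0.999
gripper_force: 0.0
```

Request:
arm_command:
  targets:
    - [[-0.004, -0.003, 0.04, 0, 0, 0], [0, 0, 0.05, 0, 0, 0], [0, 0, 0.05, 0, 0, 0], [0, 0, 0.04, 0, 0, 0], [0, 0, 0.03, 0, 0, 0], [0, 0, 0.02, 0, 0, 0], [0, 0, 0.011, 0, 0, 0], [0, 0, 0, 0, 0, 0]]

```text
clock: 3.6
position: [0.5121, -0.2512, 0.0442]
ee_rot: [0.0, -3.14, -0.001]
force: [-1.2, 0.3, 0.6]
width: 0.999
gripper_force: 0.0
```

Request:
arm_command:
  targets:
    - [[0, 0, 0, 0, 0, 0], [0, 0, 0, 0, 0, 0], [0, 0, 0, 0, 0, 0], [0, 0, 0, 0, 0, 0], [0, 0, 0, 0, 0, 0], [0, 0, 0, 0, 0, 0], [0, 0, 0, 0, 0, 0], [0, 0, 0, 0, 0, 0]]
  jaw: 0.03
  newtons: 10

```text
clock: 4.6
position: [0.5126, -0.2515, 0.0448]
ee_rot: [-0.0, 3.141, -0.0]
force: [0.7, -0.1, 0.8]
width: 0.495
gripper_force: 10.0
```

Request:
arm_command:
  targets:
    - [[0, 0, -0.02, 0, 0, 0], [0, 0, -0.04, 0, 0, 0], [0, 0, -0.04, 0, 0, 0], [0, 0, -0.02, 0, 0, 0]]

```text
clock: 5.1
position: [0.513, -0.2517, 0.1667]
ee_rot: [-0.0, 3.14, -0.001]
force: [0.0, 1.1, -1.3]
width: 0.494
gripper_force: 10.0
```

Request:
arm_command:
  targets:
    - [[0.002, 0.02, 0, 0, 0, 0], [0.003, 0.035, 0, 0, 0, 0], [0.004, 0.045, 0, 0, 0, 0], [0.004, 0.045, 0, 0, 0, 0], [0.004, 0.045, 0, 0, 0, 0], [0.004, 0.045, 0, 0, 0, 0], [0.003, 0.035, 0, 0, 0, 0], [0.003, 0.025, 0, 0, 0, 0], [0, 0.01, 0, 0, 0, 0], [0, 0, 0, 0, 0, 0]]

```text
clock: 6.35
position: [0.4848, 0.0541, 0.164]
ee_rot: [0.003, -3.14, 0.0]
force: [0.6, -0.7, -0.3]
width: 0.499
gripper_force: 10.0
```

```bash
python3 - <<'E'
from h import *
s=arm.observe(); print(s["position"],s["width"],s["force"],s["clock"])
im=arm.get_image("scene"); t=arm.get_image("top"); np.savez("s1.npz",**im)
a=cv2.resize(im["pixels"][140:270,210:400],None,fx=4,fy=4,interpolation=2); cv2.imwrite("pics/s1.png",a[:,:,::-1])
C=cloud(im); 
E
```

```text
[0.48475877 0.0541229  0.16403514] 0.4986793959691673 [ 0.6215625  -0.67389172 -0.33228235] 6.35
```

View pics/s1.png

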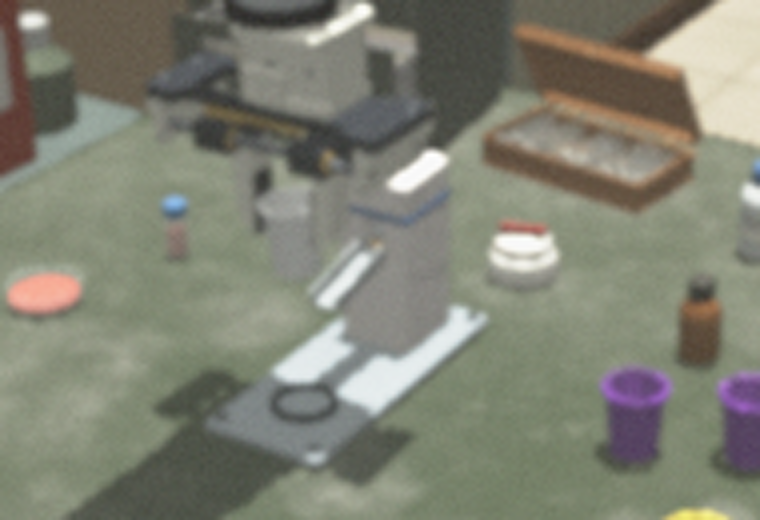

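```bash
python3 - <<'E'
from h import *
im=dict(np.load("s1.npz")); r=rot(im)
def pr(p):
    c=r.T@(np.array(p)-im["xyz"]); u=im["fx"]*c[0]/c[2]+im["cx"]; v=im["fy"]*c[1]/c[2]+im["cy"]; return ((u-210+.5)*4-.5).round(1),((v-140+.5)*4-.5).round(1)
print("ring",pr((.4855,.0535,.011)))
for d in(-.004,0,.004): print(d,"pot foot",pr((.4848+d,.0541,.120)),"rim",pr((.4848+d,.0541,.174)), "y",pr((.4848,.0541+d,.120)))
C=cloud(im); m=(np.abs(C[...,0]-.485)<.04)&(np.abs(C[...,1]-.054)<.03)&(C[...,2]>.11)&(C[...,2]<.15); p=C[m]; print(len(p),p.min(0),p.max(0),np.median(p,0)); v,u=np.where(m); print((u.min()-210)*4,(u.max()-210)*4+3,(v.min()-140)*4,(v.max()-140)*4+3)
for z in(.115,.125,.135,.145):
    q=p[abs(p[:,2]-z)<.005]; 
    if len(q)>5:
        A=np.c_[2*q[:,:2],np.ones(len(q))]; s=np.linalg.lstsq(A,(q[:,:2]**2).sum(1),rcond=None)[0]; print(z,len(q),s[:2],np.sqrt(s[2]+s[0]**2+s[1]**2))
E
```

```text
ring (np.float64(302.0), np.float64(402.2))
-0.004 pot foot (np.float64(290.0), np.float64(272.4)) rim (np.float64(286.1), np.float64(202.9)) y (np.float64(298.0), np.float64(271.4))
0 pot foot (np.float64(293.4), np.float64(270.0)) rim (np.float64(289.6), np.float64(200.7)) y (np.float64(293.4), np.float64(270.0))
0.004 pot foot (np.float64(296.8), np.float64(267.7)) rim (np.float64(293.0), np.float64(198.5)) y (np.float64(288.8), np.float64(268.6))
103 [0.46340217 0.02709758 0.12198627] [0.48976978 0.07862795 0.1499888 ] [0.47149789 0.04290821 0.13687602]
256 319 228 279
0.125 24 [0.48305258 0.04982063] 0.014606176451401649
0.135 41 [0.48135204 0.04975224] 0.014677393733513384
0.145 38 [0.48807843 0.0533657 ] 0.02188097445175681
```

Request:
arm_command:
  targets:
    - [[0, 0, 0.02, 0, 0, 0], [0, 0, 0.025, 0, 0, 0], [0, 0, 0.02, 0, 0, 0], [0, 0, 0.015, 0, 0, 0], [0, 0, 0.01, 0, 0, 0], [0, 0, 0.008, 0, 0, 0], [0, 0, 0.006, 0, 0, 0], [0, 0, 0.004, 0, 0, 0], [0, 0, 0, 0, 0, 0], [0, 0, 0, 0, 0, 0]]

```text
clock: 7.7
position: [0.4856, 0.0536, 0.057]
ee_rot: [-0.0, 3.141, 0.0]
force: [0.4, 0.5, -0.4]
width: 0.491
gripper_force: 10.0
```

Request:
arm_command:
  targets:
    - [[0, 0, 0.001, 0, 0, 0], [0, 0, 0.001, 0, 0, 0], [0, 0, 0, 0, 0, 0], [0, 0, 0, 0, 0, 0]]

```text
clock: 8.2
position: [0.4854, 0.0536, 0.0547]
ee_rot: [0.0, -3.142, -0.0]
force: [-0.5, 0.0, -0.6]
width: 0.494
gripper_force: 10.0
```

Request:
arm_command:
  targets:
    - [[0, 0, 0.001, 0, 0, 0], [0, 0, 0.001, 0, 0, 0], [0, 0, 0.001, 0, 0, 0], [0, 0, 0, 0, 0, 0]]

```text
clock: 8.7
position: [0.4863, 0.0533, 0.0523]
ee_rot: [0.001, 3.14, 0.0]
force: [-1.1, -1.0, 8.9]
width: 0.495
gripper_force: 10.0
```

```bash
python3 - <<'E'
from h import *
s=arm.observe(); print(s["position"],s["width"],s["force"],s["clock"])
im=arm.get_image("scene"); 
a=cv2.resize(im["pixels"][170:270,230:380],None,fx=5,fy=5,interpolation=2); cv2.imwrite("pics/s2.png",a[:,:,::-1])
E
```

```text
[0.48630865 0.05330955 0.0523293 ] 0.4954700451358999 [-1.13229642 -0.97174538  8.94124716] 8.7
```

View pics/s2.png

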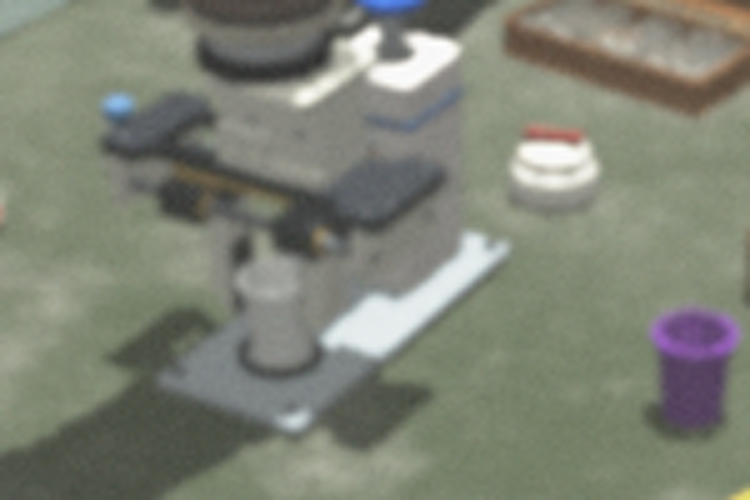

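The pot stands in the ring, with its foot at about (280,355) in the crop and the force showing it seated. I'll release it and rise.

Request:
arm_command:
  targets:
    - [[0, 0, -0.0005, 0, 0, 0], [0, 0, 0, 0, 0, 0], [0, 0, 0, 0, 0, 0], [0, 0, 0, 0, 0, 0]]
  jaw: 0.08

```text
clock: 9.25
position: [0.4854, 0.0536, 0.0521]
ee_rot: [0.0, -3.141, 0.0]
force: [0.4, 0.1, -0.8]
width: 0.857
gripper_force: 0.0
```

Request:
arm_command:
  targets:
    - [[0, 0, -0.015, 0, 0, 0], [0, 0, -0.025, 0, 0, 0], [0, 0, -0.04, 0, 0, 0], [0, 0, -0.05, 0, 0, 0], [0, 0, -0.05, 0, 0, 0], [0, 0, -0.02, 0, 0, 0], [0, 0, 0, 0, 0, 0]]

```text
clock: 10.12
position: [0.4862, 0.0536, 0.2544]
ee_rot: [0.0, 3.138, 0.002]
force: [0.8, -0.2, 0.1]
width: 0.87
gripper_force: 0.0
```

Request:
arm_command:
  targets:
    - [[-0.03, 0, 0, 0, 0, 0], [-0.04, 0.001, 0, 0, 0, 0], [-0.035, 0.001, 0, 0, 0, 0], [-0.019, 0, 0, 0, 0, 0], [0, 0, 0, 0, 0, 0], [0, 0, 0, 0, 0, 0]]
  jaw: 0
  newtons: 20

```text
clock: 10.88
position: [0.6083, 0.0554, 0.2514]
ee_rot: [-0.0, -3.14, 0.0]
force: [-0.7, -0.7, 0.3]
width: 0.267
gripper_force: 0.0
```

```bash
python3 - <<'E'
from h import *
s=arm.observe(); print(s["position"],s["width"],s["force"],s["clock"])
im=arm.get_image("scene"); 
a=cv2.resize(im["pixels"][130:280,210:400],None,fx=4,fy=4,interpolation=2); cv2.imwrite("pics/s3.png",a[:,:,::-1])
E
```

```text
[0.60833879 0.05535674 0.25142345] 0.26666059206482623 [-0.71064624 -0.71480935  0.28425296] 10.875
```

View pics/s3.png

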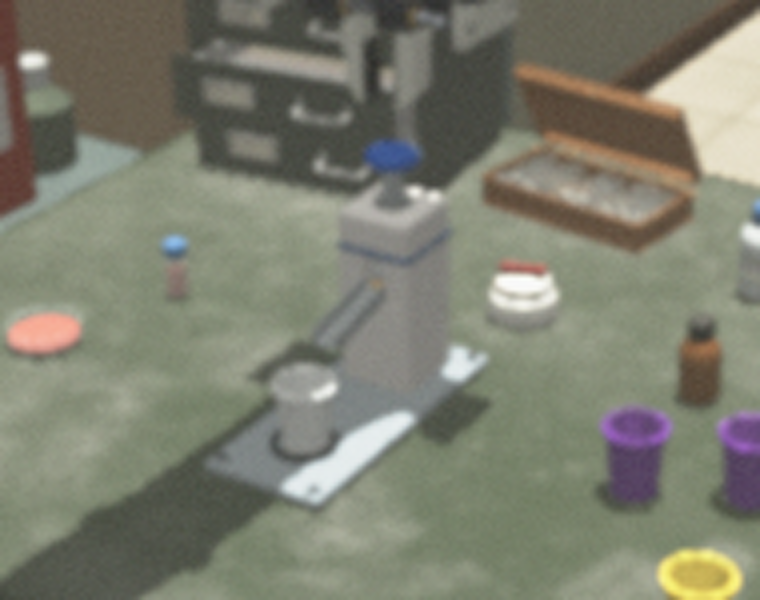

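The pot stands upright in the ring at about (303,440), and the closing fingers are above the plunger at (392,157).

Request:
arm_command:
  targets:
    - [[0, 0, 0, 0, 0, 0], [0, 0, 0.01, 0, 0, 0], [0, 0, 0.01, 0, 0, 0], [0, 0, 0.01, 0, 0, 0], [0, 0, 0.002, 0, 0, 0], [0, 0, 0, 0, 0, 0], [0, 0, 0, 0, 0, 0]]

```text
clock: 11.8
position: [0.6097, 0.0556, 0.2206]
ee_rot: [-0.0, 3.141, 0.0]
force: [0.4, 0.3, 1.0]
width: 0.006
gripper_force: 0.0
```

Request:
arm_command:
  targets:
    - [[0, 0, 0.002, 0, 0, 0], [0, 0, 0.002, 0, 0, 0], [0, 0, 0.001, 0, 0, 0], [0, 0, 0.001, 0, 0, 0], [0, 0, 0, 0, 0, 0]]

```text
clock: 12.42
position: [0.6095, 0.0556, 0.2143]
ee_rot: [-0.0, 3.142, 0.0]
force: [-0.4, 1.0, 0.9]
width: 0.004
gripper_force: 0.7
```

Request:
arm_command:
  targets:
    - [[0, 0, 0.001, 0, 0, 0], [0, 0, 0.001, 0, 0, 0], [0, 0, 0, 0, 0, 0]]

```text
clock: 12.8
position: [0.6095, 0.0556, 0.2122]
ee_rot: [-0.0, 3.142, -0.0]
force: [-0.6, 0.7, 1.4]
width: 0.009
gripper_force: 0.7
```

Request:
arm_command:
  targets:
    - [[0, 0, 0.001, 0, 0, 0], [0, 0, 0.001, 0, 0, 0], [0, 0, 0, 0, 0, 0]]

```text
clock: 13.18
position: [0.6095, 0.0556, 0.2102]
ee_rot: [-0.0, 3.142, 0.0]
force: [-1.3, 0.5, 2.0]
width: 0.003
gripper_force: 0.8
```

Request:
arm_command:
  targets:
    - [[0, 0, 0.001, 0, 0, 0], [0, 0, 0.001, 0, 0, 0], [0, 0, 0, 0, 0, 0]]

```text
clock: 13.55
position: [0.6095, 0.0556, 0.2082]
ee_rot: [-0.0, 3.142, 0.0]
force: [-0.5, 0.4, 1.8]
width: 0.005
gripper_force: 0.9
```

Request:
arm_command:
  targets:
    - [[0, 0, 0.001, 0, 0, 0], [0, 0, 0.001, 0, 0, 0], [0, 0, 0, 0, 0, 0]]

```text
clock: 13.92
position: [0.6095, 0.0556, 0.2062]
ee_rot: [-0.0, 3.142, 0.0]
force: [-0.8, -0.1, 2.3]
width: -0.003
gripper_force: 1.3
```

Request:
arm_command:
  targets:
    - [[0, 0, 0.001, 0, 0, 0], [0, 0, 0.001, 0, 0, 0], [0, 0, 0, 0, 0, 0]]

```text
clock: 14.3
position: [0.6095, 0.0556, 0.2047]
ee_rot: [-0.0, 3.141, 0.0]
force: [-2.2, 0.3, 7.9]
width: 0.007
gripper_force: 4.0
```

Request:
arm_command:
  targets:
    - [[0, 0, 0.001, 0, 0, 0], [0, 0, 0.001, 0, 0, 0], [0, 0, 0, 0, 0, 0]]

```text
clock: 14.68
position: [0.6095, 0.0556, 0.2029]
ee_rot: [-0.0, 3.141, 0.001]
force: [-2.4, -0.1, 8.5]
width: 0.002
gripper_force: 4.4
```

Request:
arm_command:
  targets:
    - [[0, 0, 0.001, 0, 0, 0], [0, 0, 0.0005, 0, 0, 0], [0, 0, 0, 0, 0, 0]]

```text
clock: 15.05
position: [0.6095, 0.0556, 0.2015]
ee_rot: [-0.0, 3.141, 0.001]
force: [-2.4, 0.1, 10.9]
width: 0.009
gripper_force: 4.9
```

Request:
arm_command:
  targets:
    - [[0, 0, 0.0005, 0, 0, 0], [0, 0, 0.0005, 0, 0, 0], [0, 0, 0, 0, 0, 0]]

```text
clock: 15.42
position: [0.6095, 0.0556, 0.2005]
ee_rot: [-0.0, 3.141, 0.001]
force: [-4.3, -0.4, 10.4]
width: 0.003
gripper_force: 5.1
```

Request:
arm_command:
  targets:
    - [[0, 0, 0.0004, 0, 0, 0], [0, 0, 0, 0, 0, 0], [0, 0, 0, 0, 0, 0]]

```text
clock: 15.8
position: [0.6096, 0.0556, 0.2002]
ee_rot: [-0.0, 3.141, 0.001]
force: [-4.1, 0.1, 10.5]
width: 0.006
gripper_force: 5.2
```

Request:
arm_command:
  targets:
    - [[0, 0, 0.0004, 0, 0, 0], [0, 0, 0, 0, 0, 0], [0, 0, 0, 0, 0, 0]]

```text
clock: 16.18
position: [0.6096, 0.0556, 0.1999]
ee_rot: [-0.0, 3.141, 0.001]
force: [-3.3, 0.4, 11.2]
width: 0.001
gripper_force: 5.7
```

Request:
arm_command:
  targets:
    - [[0, 0, 0.0004, 0, 0, 0], [0, 0, 0, 0, 0, 0], [0, 0, 0, 0, 0, 0]]

```text
clock: 16.55
position: [0.6096, 0.0556, 0.1997]
ee_rot: [-0.0, 3.141, 0.001]
force: [-5.4, -0.4, 12.8]
width: 0.002
gripper_force: 6.5
```

Request:
arm_command:
  targets:
    - [[0, 0, 0.0004, 0, 0, 0], [0, 0, 0, 0, 0, 0]]

```text
clock: 16.8
position: [0.6096, 0.0556, 0.1994]
ee_rot: [-0.0, 3.141, 0.001]
force: [-5.2, -0.5, 14.9]
width: 0.001
gripper_force: 7.3
```

Request:
arm_command:
  targets:
    - [[0, 0, 0.0004, 0, 0, 0], [0, 0, 0, 0, 0, 0]]

```text
clock: 17.05
position: [0.6096, 0.0556, 0.1992]
ee_rot: [0.0, 3.141, 0.001]
force: [-5.4, 0.7, 16.0]
width: 0.002
gripper_force: 8.1
```

Request:
arm_command:
  targets:
    - [[0, 0, 0.0002, 0, 0, 0], [0, 0, 0, 0, 0, 0], [0, 0, 0, 0, 0, 0], [0, 0, 0, 0, 0, 0], [0, 0, 0, 0, 0, 0], [0, 0, 0, 0, 0, 0], [0, 0, 0, 0, 0, 0], [0, 0, 0, 0, 0, 0]]

```text
clock: 18.05
position: [0.6096, 0.0556, 0.1991]
ee_rot: [-0.0, 3.141, 0.001]
force: [-6.6, -0.1, 16.6]
width: 0.003
gripper_force: 8.4
```

```bash
python3 - <<'E'
from h import *
im=arm.get_image("top"); s=arm.observe(); print(s["force"],s["gripper_force"])
im=arm.get_image("scene")
a=cv2.resize(im["pixels"][130:280,210:400],None,fx=4,fy=4,interpolation=2); cv2.imwrite("pics/s4.png",a[:,:,::-1])
E
```

```text
[-5.17268869  0.52215544 16.9908698 ] 8.421208147992587
```

View pics/s4.png

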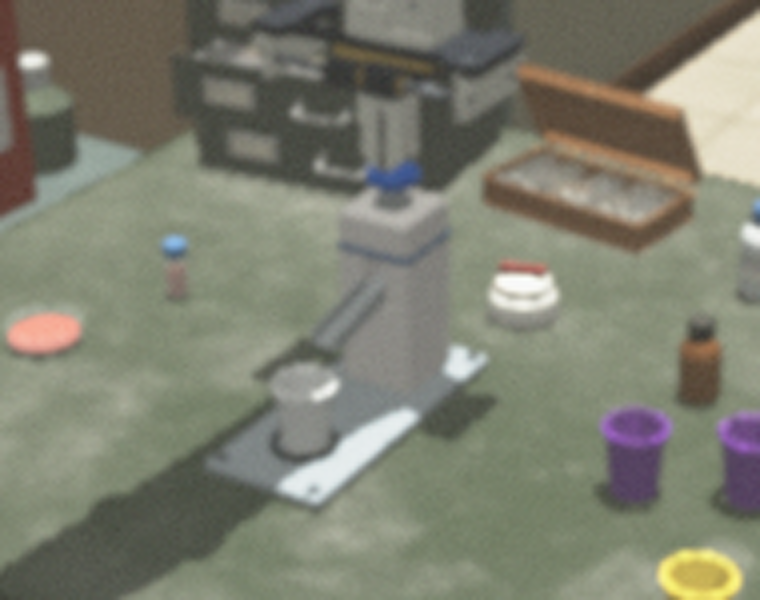

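The plunger at (395,178) is held down at about 17 N. The orange spot at the top of the chute (376,285 in the earlier crop) is gone. I'll release slowly and clear the view.

Request:
arm_command:
  targets:
    - [[0, 0, -0.002, 0, 0, 0], [0, 0, -0.004, 0, 0, 0], [0, 0, -0.005, 0, 0, 0], [0, 0, -0.01, 0, 0, 0], [0, 0, -0.03, 0, 0, 0], [0, 0, -0.04, 0, 0, 0], [0, 0, -0.03, 0, 0, 0]]

```text
clock: 19.02
position: [0.6096, 0.0554, 0.3203]
ee_rot: [0.0, 3.141, -0.0]
force: [0.8, 0.2, -1.1]
width: 0.003
gripper_force: 0.0
```

Request:
arm_command:
  targets:
    - [[0, -0.03, 0, 0, 0, 0], [0, -0.045, 0, 0, 0, 0], [0, -0.045, 0, 0, 0, 0], [0, -0.045, 0, 0, 0, 0], [0, -0.045, 0, 0, 0, 0], [0, -0.045, 0, 0, 0, 0], [0, -0.03, 0, 0, 0, 0], [0, 0, 0, 0, 0, 0]]

```text
clock: 20.02
position: [0.6084, -0.2328, 0.3186]
ee_rot: [-0.008, -3.141, 0.002]
force: [-0.4, 1.2, -0.5]
width: 0.003
gripper_force: 0.0
```

```bash
python3 - <<'E'
from h import *
s=arm.observe(); print(s["position"],s["force"],s["clock"])
im=arm.get_image("top"); C=cloud(im); m=(np.hypot(C[...,0]-.61,C[...,1]-.0555)<.012); print("plunger z",np.median(C[m][:,2]))
a=cv2.resize(im["pixels"][175:255,275:345],None,fx=7,fy=7,interpolation=2); cv2.imwrite("pics/t5.png",a[:,:,::-1])
E
```

```text
[ 0.60838148 -0.23276637  0.31859406] [-0.41454945  1.18732645 -0.48841292] 20.025
plunger z 0.19431542685463232
```

View pics/t5.png

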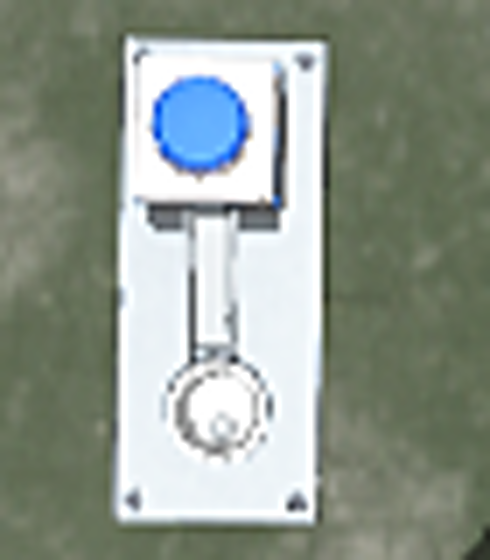

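The top view shows the pot in the ring at (217,407) with the ball inside it at about (222,428). The plunger is fully up, reading 0.194 m. I'm handing in.

```bash
python3 -c "
from cell import arm
print(arm.sign_off())"
```

```text
the job is handed in; nothing more can be done
None
```

The job is handed in: the pot stands in the ring with the ball in it, the plunger was held at about 17 N and is fully up again, and the bystanders were left alone; no verdict came back from the judging.

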